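# Brush out the filter cell and hold its bayonet collar home

### The arm

A 7-joint arm with a two-finger parallel gripper is mounted at the origin on a cart in front of the work surface, level with it; the furniture and walls round the work are solid. World frame = base frame: x ahead of the robot, y to its left, z up, the work surface at z = 0. Lengths are in mm, angles in rad, forces in N, time in s.
With the tool pointing down it reaches from about 425 to 950 mm from the base axis. Payload 16.7 kg.
Tool frame: the origin (TCP) lies at the centre of the arm's flange, where the gripper is bolted on; the fingertips stand 199 mm ahead of it and the grasp point (between the pads) lies 180 mm ahead of it; z points along the fingers, y is the direction in which the jaws open and shut (so a half turn about z gives the same grasp; the last joint's range is limited). The gripper opens to 94 mm and grips with 3 to 60 N. Pads are 16 mm wide; open, the fingers measure 119 mm over their backs; the gripper's body (75 mm by 177 mm) begins 78 mm behind the grasp point.
Start: joints at [1.06, 0.426, 0.074, 1.606, -0.034, 1.111, -0.067], TCP at [238.256, -631.524, 404.667] pointing down, gripper open.
Joint ranges: [-2.85, 2.85], [-0.5, 2.14], [-1.23, 1.37], [0.21, 2.46], [-1.02, 4.16], [0.16, 2.05], [-2.73, 2.73]. Speed limits (rad/s): [1.89, 1.89, 2.39, 2.39, 3.01, 3.01, 3.01].

### API

Orientations are given as a 3x3 rotation matrix whose columns are the frame's x, y, z axes.
In Python, from plant import r gives the robot as it stands.
- The arm moves only by the tool arm_command, never from a script. Its argument "series" is a list of rows, each a list of 6 numbers: the shift along the tool's x, y, z scaled (see below), then the turn, a rotation vector about the tool's x, y, z scaled (see below). A call has exactly 5 rows; each row shifts and turns the commanded pose from where the row before left it, along the tool's axes as they then stand; what a row does not reach is not made up. The controller multiplies each number of a shift by 0.025 m and each number of a turn by 0.1 rad. A row lasts 1/12 s, in which the tool goes at most 41.7 mm and 7.16 degrees, less where a joint would pass 70% of its speed; a pose out of reach is approached as far as the arm can. A call with a number of a shift or a turn outside -1 to 1 is refused whole. A call with a gripper value outside its range is refused whole. "hand" is the gripper command: -1 is fully open, 1 is shut, values between are in proportion, set as the call begins (left out, the last holds). The fingers move at their own pace and stop on an object; the grip force is fixed at half the most. Time passes only in rows, so rows that do not move let the fingers close, or fill a call up. It gives the time, the measured TCP pose, the force and the opening at its end, in the units of the state.
- r.sense(): the state, without advancing time (a new reading comes with each control period).
- r.grab_frame(name): name is "side" or "top" or "wrist"; returns the picture (420x560x3 uint8, blue, green, red); there is no depth.
- r.camera_model(name): a dict with "camera_matrix" (3x3 intrinsics, pixels), "dist_coeffs" ([k1, k2, p1, p2, k3] as OpenCV has them; the pictures are not rectified), "R" (3x3) and "t" (3): a world point X has camera coordinates R X + t. Camera axes: x right, y down, z forward; pixel columns grow to the right and rows downward; lengths in mm; the calibration is good to about 2 mm. A picture is of the moment at which its call begins: read the wrist's pose just before it. camera_model takes no time and is no camera call; for the wrist camera it gives the pose at the moment of the call.
- r.finish_job(): hands the job in, once; it reports no verdict.
The state is a dict: "time_s": time; "joint_pos": joint angles; "dq": joint speeds; "tau": joint torques, N m; "eef_pos": TCP position; "tool_rot": TCP orientation; "contact_force": force on the tool from outside, world axes, zero at the start; "wrist_torque": the same for the moment, N m; "grip_width": finger opening in mm.
Only numpy, scipy, OpenCV 4.12 (cv2) and the standard library are available. Lean on these libraries where they do the work, as an engineer would, in place of code of your own. Each camera call takes 0.05 s, during which the arm holds its last target.

### The job

Take the bottle brush out of its stand, push it down to the bottom of the filter cell's open barrel twice, drawing it up towards the mouth in between, and put it back standing in its stand. Then grip the knurled collar that sits loose on the barrel and turn it under a light push until its hidden keyways drop over the pins, and push it fully down against its spring. Finish while still gripping the collar and holding it pushed home; leave the other bottles where they stand.

Things in the scene. Friction and masses are not known exactly. Their poses are not given: they have to be found in the camera images.
- cell_mouth (a point): filter cell, fixed: grey square plinth 110 x 110 x 14 mm, a bolt at each corner, short outlet spigot on one side (+y); on it a round grey pedestal 50 mm across, its shoulder 45 mm above the worktop; from it rises an open upright steel barrel, 32 mm across outside, bore 23 mm across. This point: centre of the barrel's open mouth, 87 mm above the worktop; z up
- cell_floor (a point): the centre of the closed bottom of that bore, 20 mm above the worktop (bore 67 mm deep)
- cell_home (a point): point on the barrel's axis, 62 mm above the worktop, where the collar's centre lies when fully home (underside on the pedestal's shoulder). Over the shoulder is a spring ring: from the pins the collar falls 6 mm freely onto it, the last 4 mm need a push of 3 N growing to 8 N; let go, the collar rises 4 mm again
- collar_mid (a point): centre (half-way up) of the loose knurled aluminium collar: ring 52 mm across, 34 mm high, bore 34 mm, 0.11 kg, over the barrel with about 1 mm play all round. At the start it sits 10 mm above home, its underside on four pins standing out from the barrel. z is its axis, up. Being round, it can be gripped at any angle
- brush_grip (a point): the bottle brush: 185 mm long, upright at the start in its stand, handle up, 0.05 kg. Black round handle 14 mm across on the top 80 mm, thin steel stem, white brush head 14 mm across on the lowest 60 mm. This point is on the handle's axis, 30 mm below its top end and 155 mm above the brush's lower tip; z along the brush towards the handle
- brush_tip (a point): the lower tip of the brush, on its axis (the centre of the flat end of the brush head); z towards the handle
- stand_floor (a point): the brush stand, fixed to the worktop: grey disc 84 mm across and 10 mm high carrying an upright tube 26 mm across with a flared mouth, mouth 76 mm above the worktop. This point is the centre of the bottom of the tube's hole, 12 mm above the worktop, where the brush's tip rests; the hole is 19 mm across, widening to 31 mm over the top 13 mm
- collar: the knurled collar; origin at the centre of its underside. Four keyways (10 mm wide, for 5 mm pins, a quarter turn apart) are cut in the underside, out of sight; its listed angle does not tell where pins and keyways meet. Turned either way under a light push (about 5 N) it drops after 0.15 to 1.4 rad; the window in which it drops is about 0.2 rad wide
- brush: the bottle brush; origin at its lower tip
- bottle_near: bystander: brown reagent bottle with blue cap, 47 mm across, 100 mm high; origin under its base
- vial: bystander: small dark vial with white cap, 33 mm across, 73 mm high, standing between the cell and the stand; origin under its base
- dropper: bystander: small pinkish vial with white cap, 25 mm across, 66 mm high; origin under its base
Things that resemble listed ones, but are neither listed nor needed, are in the scene too. What is shaped like the collar but orange or turquoise is not meant.

How it is judged (in metres and radians):
On the way, in this order (a step that is already met when the one before it is completed fails the run):
1. the brush tip is at the bottom of the barrel (within 15 mm) (horizontal distance between brush_tip and cell_floor below 0.012 m and z of brush_tip in the frame of cell_floor below 0.015 m), for 0.05 s.
2. the brush tip is drawn up at least 35 mm above the bottom (z of brush_tip in the frame of cell_floor above 0.035 m), for 0.05 s.
3. the brush tip is at the bottom of the barrel a second time (all of step 1), for 0.05 s.
4. the brush stands in its stand again, let go (distance between brush_tip and stand_floor below 0.01 m and angle between brush's own z axis and vertical below 0.15 rad and contact force between the fingers and brush below 0.1 N), for 0.1 s.
5. the collar has dropped over the pins (less than 6 mm above home) (z of collar_mid in the frame of cell_home below 0.006 m and horizontal distance between collar_mid and cell_home below 0.004 m), for 0.1 s.
At the end, for the whole second after the job is handed in: The fingers hold the collar (more than 2 N) pushed to within 2.5 mm of fully home (let go, it would rise 4 mm), centred within 4 mm and level within 0.08 rad, at rest; the brush stands in its stand with its tip within 10 mm of the bottom of the hole and tilted less than 0.15 rad (z of collar_mid in the frame of cell_home below 0.0025 m and horizontal distance between collar_mid and cell_home below 0.004 m and angle between collar's own z axis and vertical below 0.08 rad and contact force between the fingers and collar above 2 N and linear speed of collar below 0.01 m/s and distance between brush_tip and stand_floor below 0.01 m and angle between brush's own z axis and vertical below 0.15 rad); the arm keeps its last pose, push and grip.
It fails at once if a bystander bottle or vial is moved by more than 30 mm or knocked over (distance of any of bottle_near, vial, dropper from where it was at the start of the episode above 0.03 m or angle between any of bottle_near, vial, dropper's own z axis and vertical above 0.5 rad).
It also fails if it takes over 64 s, if anything falls off the work surface, if the arm or the gripper's body presses on something with over 40 N, if the wrist force passes 120 N, or if a joint passes its speed limit or range.

## Working session

There is one attempt and no reset: what is moved stays moved. The work goes in short steps, Python scripts to look and compute and a tool call to move; the robot and the scene stay as the last step left them, time stands still between calls to the robot, and variables do not carry over. Pictures are saved under pics/ and viewed, and the job is handed in when it is done.

Besides the shell and the picture viewer there is one more tool, called after "Call:" by a JSON object that holds its "api" and its "payload". arm_command: Moves the arm, as the interface text tells. Its arguments: {"type":"object","properties":{"series":{"type":"array","items":{"type":"array","items":{"type":"number","minimum":-1,"maximum":1}}},"hand":{"type":"number"}},"required":["series"]}

```bash
ls; mkdir -p pics; python3 - <<'E'
from plant import r
import cv2
s=r.sense()
for k in ['time_s','eef_pos','tool_rot','contact_force','grip_width']: print(k,s[k])
for n in ['side','top','wrist']:
    cv2.imwrite(f'pics/{n}0.png',r.grab_frame(n)); m=r.camera_model(n); print(n,m)
E
```

```text
pics
time_s 0.0
eef_pos [ 238.21099268 -631.37692365  404.00478104]
tool_rot [[ 9.35618559e-01  3.53012226e-01 -5.30399537e-04]
 [ 3.53012608e-01 -9.35617908e-01  1.10873621e-03]
 [-1.04853868e-04 -1.22459190e-03 -9.99999245e-01]]
contact_force [ 0.12233316 -1.02806632  0.35786537]
grip_width 93.87526443173381
side {'camera_matrix': array([[447.67104526,   0.        , 280.99895179],
       [  0.        , 447.67104526, 208.38503672],
       [  0.        ,   0.        ,   1.        ]]), 'dist_coeffs': array([-0.06312452,  0.        ,  0.        ,  0.        ,  0.        ]), 'R': array([[ 0.78729887, -0.61619001, -0.02168785],
       [-0.42987803, -0.5233548 , -0.73573408],
       [ 0.44200155,  0.58856573, -0.67692319]]), 't': array([-378.78332433,  369.66365656,  627.64440948])}
top {'camera_matrix': array([[467.68446151,   0.        , 269.8527411 ],
       [  0.        , 467.68446151, 213.09409775],
       [  0.        ,   0.        ,   1.        ]]), 'dist_coeffs': array([-0.16462108,  0.        ,  0.        ,  0.        ,  0.        ]), 'R': array([[ 2.51418990e-02, -9.99683711e-01,  6.02056171e-04],
       [-9.89710270e-01, -2.49759185e-02, -1.40889263e-01],
       [ 1.40859738e-01,  2.94636245e-03, -9.90025178e-01]]), 't': array([ 84.93560787, 583.51548905, 911.18337266])}
wrist {'camera_matrix': array([[376.10828507,   0.        , 278.21233527],
       [  0.        , 376.10828507, 205.44703406],
       [  0.        ,   0.        ,   1.        ]]), 'dist_coeffs': array([-0.05944076,  0.        ,  0.        ,  0.        ,  0.        ]), 'R': array([[ 0.35425976, -0.93514329, -0.00265494],
       [-0.90967373, -0.3452665 ,  0.23083491],
       [-0.21678038, -0.0793604 , -0.97298931]]), 't': array([-674.26613601,  -24.30507896,  389.85632102])}
```

View pics/side0.png

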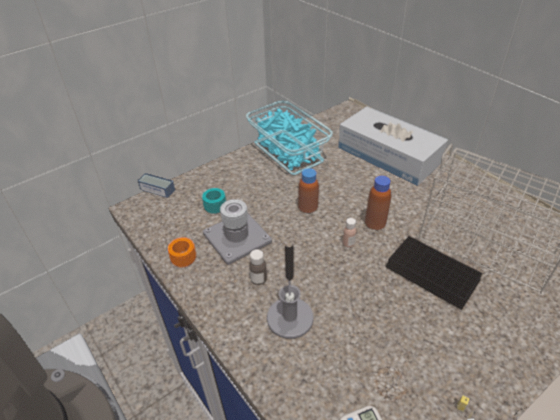

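View pics/top0.png

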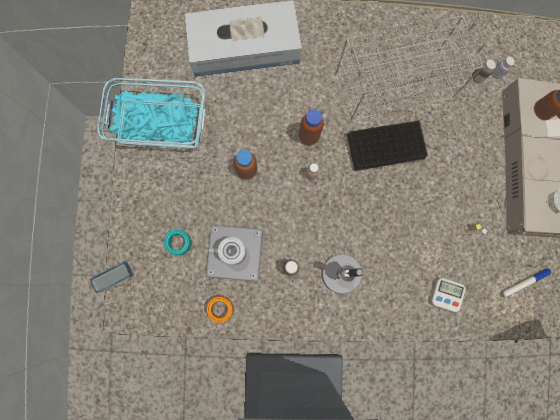

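View pics/wrist0.png

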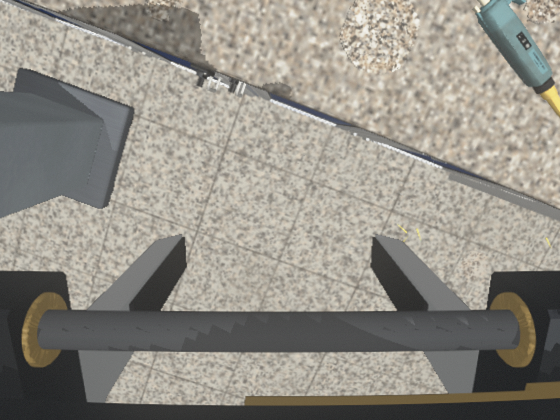

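The side view shows the cell at about (236,225), the stand at (290,318) and the brush handle at (289,262). In the top view the cell is at (232,250), the stand disc at (342,274), the handle top near (357,272) and the vial at (291,267). Next I'll zoom in.

```bash
python3 - <<'E'
import cv2
a=cv2.imread('pics/top0.png')[215:305,190:380]; cv2.imwrite('pics/topz.png',cv2.resize(a,None,fx=4.2,fy=4.2,interpolation=cv2.INTER_CUBIC))
a=cv2.imread('pics/side0.png')[190:340,190:330]; cv2.imwrite('pics/sidez.png',cv2.resize(a,None,fx=4,fy=4,interpolation=cv2.INTER_CUBIC))
E
```

```text
(no output)
```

View pics/topz.png

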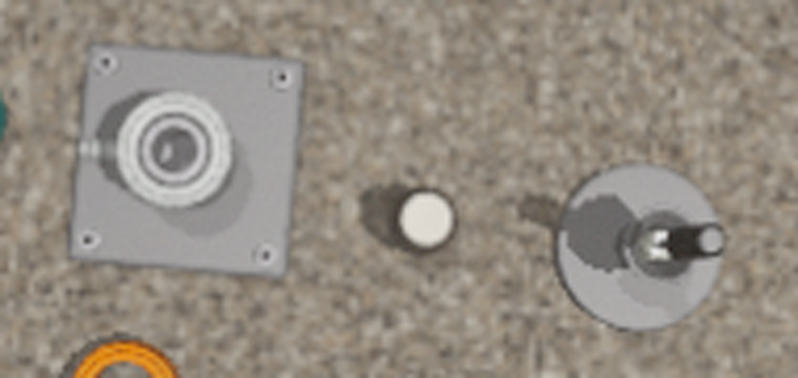

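View pics/sidez.png

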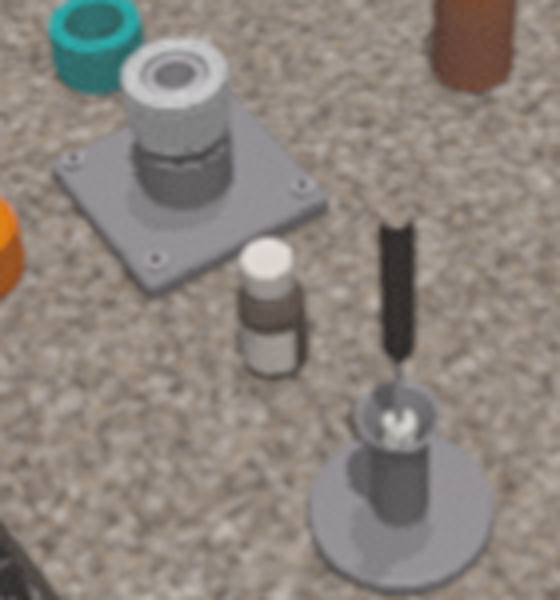

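```bash
cat > h.py <<'E'
import numpy as np, cv2
from plant import r
def ray(n,uv,m=None):
    m=m or r.camera_model(n)
    p=cv2.undistortPoints(np.array([[uv]],float),m['camera_matrix'],m['dist_coeffs'])[0,0]
    R=m['R']; return -R.T@m['t'], R.T@np.array([p[0],p[1],1.])
def plane(n,uv,z,m=None):
    c,d=ray(n,uv,m); return c+d*(z-c[2])/d[2]
def tri(a,b):
    (c1,d1),(c2,d2)=a,b
    s=np.linalg.lstsq(np.c_[d1,-d2],c2-c1,rcond=None)[0]
    p,q=c1+s[0]*d1,c2+s[1]*d2
    return (p+q)/2,np.linalg.norm(p-q)
def proj(n,X,m=None):
    m=m or r.camera_model(n)
    return cv2.projectPoints(np.array([X],float),cv2.Rodrigues(m['R'])[0],m['t'],m['camera_matrix'],m['dist_coeffs'])[0][0,0]
E
python3 - <<'E'
from h import *
T=lambda x,y:(190+x/4.2,215+y/4.2)
S=lambda x,y:(190+x/4,190+y/4)
np.set_printoptions(precision=1,suppress=True)
print('mouth',plane('top',T(175,151),87),plane('side',S(175,73),87))
print('collar top',plane('top',T(174,150),89),plane('side',S(175,80),89))
pl=[plane('top',T(*q),14) for q in [(92,47),(303,62),(284,274),(72,258)]]; print('plinth',np.mean(pl,0)); print(pl)
print('stand',plane('top',T(640,247),8), plane('side',S(401,505),10))
print('tube mouth',plane('top',T(660,244),76),plane('side',S(398,418),76))
print('handle top',plane('top',T(711,240),197),plane('side',S(397,225),197))
print('vial',plane('top',T(426,219),73),plane('side',S(267,258),73))
s=r.sense(); m=r.camera_model('wrist'); R=s['tool_rot']; c=-m['R'].T@m['t']
print('cam in tool',R.T@(c-s['eef_pos'])); print(m['R']@R)
E
```

```text
mouth [499.4 170.9  87. ] [499.9 173.9  87. ]
collar top [499.8 171.2  89. ] [496.  167.7  89. ]
plinth [499.5 170.6  14. ]
[array([554.3, 220.2,  14. ]), array([549.6, 114.9,  14. ]), array([444.7, 121.4,  14. ]), array([449.5, 226. ,  14. ])]
stand [462.  -54.6   8. ] [460.9 -52.9  10. ]
tube mouth [462.5 -53.4  76. ] [459.5 -53.4  76. ]
handle top [462.4 -54.  197. ] [459.  -55.1 197. ]
vial [471.8  55.   73. ] [470.5  55.9  73. ]
cam in tool [67.3  0.3 21. ]
[[ 0.   1.   0. ]
 [-1.   0.  -0.2]
 [-0.2 -0.   1. ]]
```

Call:
{"api": "arm_command", "payload": {"series": [[0, -0.5, -0.4, 0, 0, 0.72], [0, -0.8, -0.4, 0, 0, 0.72], [0, -0.9, -0.4, 0, 0, 0.72], [0, -0.9, -0.2, 0, 0, 0.72], [0, -0.9, -0.2, 0, 0, 0.72]], "hand": -1}}

```text
time_s: 0.57
eef_pos: [217.8, -533.1, 444.8]
tool_rot: [[1.0, -0.003, -0.0], [-0.003, -1.0, 0.0], [-0.0, -0.0, -1.0]]
contact_force: [0.6, -0.4, 0.3]
grip_width: 94.0
```

Call:
{"api": "arm_command", "payload": {"series": [[0.5, -0.9, 0, 0, 0, 0], [0.5, -0.95, 0, 0, 0, 0], [0.5, -0.95, 0, 0, 0, 0], [0.5, -0.95, 0, 0, 0, 0], [0.5, -0.95, 0, 0, 0, 0]]}}

```text
time_s: 0.98
eef_pos: [281.2, -415.1, 444.6]
tool_rot: [[1.0, 0.001, -0.0], [0.001, -1.0, 0.0], [-0.0, -0.0, -1.0]]
contact_force: [0.1, -0.5, -0.6]
grip_width: 94.0
```

Call:
{"api": "arm_command", "payload": {"series": [[0.5, -0.95, 0, 0, 0, 0], [0.5, -0.95, 0, 0, 0, 0], [0.5, -0.95, 0, 0, 0, 0], [0.5, -0.95, 0, 0, 0, 0], [0.5, -0.95, 0, 0, 0, 0]]}}

```text
time_s: 1.4
eef_pos: [343.6, -296.3, 444.7]
tool_rot: [[1.0, 0.001, -0.0], [0.001, -1.0, -0.0], [-0.0, 0.0, -1.0]]
contact_force: [0.6, 0.4, 0.3]
grip_width: 93.9
```

Call:
{"api": "arm_command", "payload": {"series": [[0.4, -0.95, 0, 0, 0, 0], [0.4, -0.95, 0, 0, 0, 0], [0.3, -0.95, 0, 0, 0, 0], [0.2, -0.8, 0, 0, 0, 0], [0.0, 0, 0, 0, 0, 0]]}}

```text
time_s: 1.82
eef_pos: [376.6, -203.0, 444.7]
tool_rot: [[1.0, 0.005, 0.0], [0.005, -1.0, 0.0], [0.0, -0.0, -1.0]]
contact_force: [-0.4, -0.1, 1.1]
grip_width: 94.0
```

```bash
python3 - <<'E'
from h import *
s=r.sense();print(s['time_s'],s['eef_pos'],s['joint_pos'])
m=r.camera_model('wrist');f=r.grab_frame('wrist');cv2.imwrite('pics/w1.png',f)
import pickle;pickle.dump((f,m,s),open('w1.pkl','wb'))
E
```

```text
1.8167 [ 376.57591542 -203.03844087  444.74405638] [ 0.5513419  -0.01649381 -0.20348721  2.06622869 -0.00431373  1.09150038
 -1.21595265]
```

View pics/w1.png

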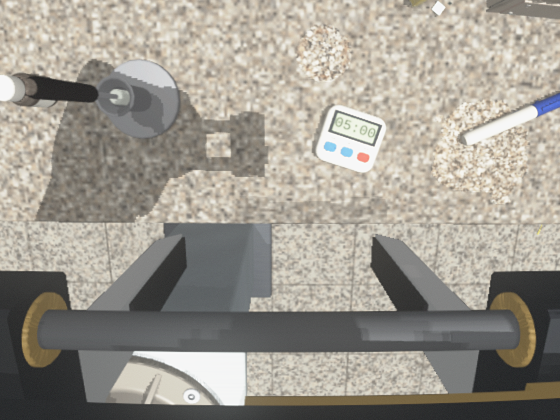

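The stand disc is at about (138,98) in this wrist view, the tube mouth near (119,96) and the handle running left to its top at about (8,88).

```bash
python3 - <<'E'
from h import *
import pickle
f,m,s=pickle.load(open('w1.pkl','rb'))
print(plane('w',(138.5,98.5),9,m),plane('w',(119,96.5),74,m),plane('w',(10,88),197,m))
a=f[50:150,0:190];cv2.imwrite('pics/w1z.png',cv2.resize(a,None,fx=4,fy=4))
E
```

```text
[462.6194995  -51.41858671   9.        ] [461.59315077 -57.21941008  74.        ] [461.32203398 -41.39031506 197.        ]
```

View pics/w1z.png

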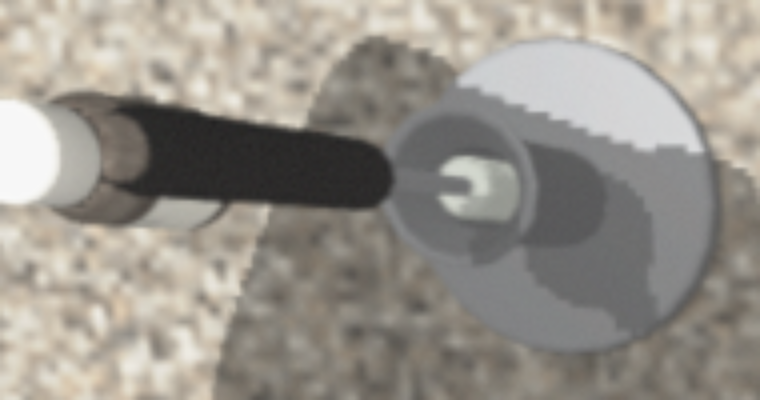

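```bash
python3 - <<'E'
from h import *
import pickle
f,m,s=pickle.load(open('w1.pkl','rb'))
print(plane('w',(115.5,96.2),76,m),plane('w',(30.8,87.8),197,m))
E
```

```text
[461.78435476 -54.83573268  76.        ] [461.15325583 -54.64880295 197.        ]
```

Call:
{"api": "arm_command", "payload": {"series": [[0.6, -0.95, 0, 0, 0, 0], [0.6, -0.95, 0, 0, 0, 0], [0.6, -0.95, 0, 0, 0, 0], [0.6, -0.95, 0, 0, 0, 0], [0.6, -0.95, 0, 0, 0, 0]]}}

```text
time_s: 2.28
eef_pos: [451.0, -87.4, 444.7]
tool_rot: [[1.0, -0.001, 0.0], [-0.001, -1.0, -0.0], [0.0, 0.0, -1.0]]
contact_force: [0.8, -0.6, 0.5]
grip_width: 94.1
```

Call:
{"api": "arm_command", "payload": {"series": [[0.2, -0.6, 0, 0, 0, 0], [0.2, -0.6, 0, 0, 0, 0], [0, 0, 0, 0, 0, 0], [0, 0, 0.4, 0, 0, 0], [0, 0, 0.4, 0, 0, 0]]}}

```text
time_s: 2.7
eef_pos: [460.4, -58.8, 424.0]
tool_rot: [[1.0, -0.001, 0.001], [-0.001, -1.0, -0.0], [0.001, 0.0, -1.0]]
contact_force: [0.4, 0.1, 0.0]
grip_width: 94.3
```

Call:
{"api": "arm_command", "payload": {"series": [[0, -0.1, 0.6, 0, 0, 0], [0, 0, 0.6, 0, 0, 0], [0, 0, 0.6, 0, 0, 0], [0, 0, 0.6, 0, 0, 0], [0, 0, 0.4, 0, 0, 0]]}}

```text
time_s: 3.12
eef_pos: [459.7, -56.3, 352.5]
tool_rot: [[1.0, -0.001, -0.002], [-0.001, -1.0, -0.0], [-0.002, 0.0, -1.0]]
contact_force: [-0.2, -0.4, -0.1]
grip_width: 94.1
```

Call:
{"api": "arm_command", "payload": {"series": [[0, 0, 0, 0, 0, 0], [0, 0, 0, 0, 0, 0], [0, 0, 0, 0, 0, 0], [0, 0, 0, 0, 0, 0], [0, 0, 0, 0, 0, 0]]}}

```text
time_s: 3.53
eef_pos: [460.8, -55.1, 355.4]
tool_rot: [[1.0, 0.001, 0.001], [0.001, -1.0, -0.0], [0.001, 0.0, -1.0]]
contact_force: [-0.7, -0.4, 0.5]
grip_width: 94.0
```

Call:
{"api": "arm_command", "payload": {"series": [[0.03, 0, 0.35, 0, 0, 0], [0, 0, 0, 0, 0, 0], [0, 0, 0, 0, 0, 0], [0, 0, 0, 0, 0, 0], [0, 0, 0, 0, 0, 0]]}}

```text
time_s: 3.95
eef_pos: [461.4, -55.0, 346.0]
tool_rot: [[1.0, 0.001, -0.0], [0.001, -1.0, 0.0], [-0.0, -0.0, -1.0]]
contact_force: [-0.2, 0.0, 0.2]
grip_width: 93.7
```

Call:
{"api": "arm_command", "payload": {"series": [[0, 0, 0, 0, 0, 0], [0, 0, 0, 0, 0, 0], [0, 0, 0, 0, 0, 0], [0, 0, 0, 0, 0, 0], [0, 0, 0, 0, 0, 0]], "hand": 1}}

```text
time_s: 4.37
eef_pos: [461.3, -55.0, 346.0]
tool_rot: [[1.0, 0.001, 0.0], [0.001, -1.0, 0.0], [0.0, -0.0, -1.0]]
contact_force: [-0.3, 1.1, -0.2]
grip_width: 64.0
```

Call:
{"api": "arm_command", "payload": {"series": [[0, 0, 0, 0, 0, 0], [0, 0, 0, 0, 0, 0], [0, 0, 0, 0, 0, 0], [0, 0, 0, 0, 0, 0], [0, 0, 0, 0, 0, 0]]}}

```text
time_s: 4.78
eef_pos: [461.3, -55.0, 345.9]
tool_rot: [[1.0, 0.001, -0.0], [0.001, -1.0, 0.0], [-0.0, -0.0, -1.0]]
contact_force: [-0.3, 0.4, -0.7]
grip_width: 30.7
```

Call:
{"api": "arm_command", "payload": {"series": [[0, 0, 0, 0, 0, 0], [0, 0, 0, 0, 0, 0], [0, 0, 0, 0, 0, 0], [0, 0, 0, 0, 0, 0], [0, 0, 0, 0, 0, 0]]}}

```text
time_s: 5.2
eef_pos: [461.3, -55.1, 345.9]
tool_rot: [[1.0, 0.001, -0.0], [0.001, -1.0, 0.0], [-0.0, -0.0, -1.0]]
contact_force: [0.6, -0.0, -0.7]
grip_width: 13.7
```

Call:
{"api": "arm_command", "payload": {"series": [[0, 0, -0.2, 0, 0, 0], [0, 0, -0.6, 0, 0, 0], [0, 0, -0.8, 0, 0, 0], [0, 0, -0.8, 0, 0, 0], [0, 0, -0.8, 0, 0, 0]]}}

```text
time_s: 5.62
eef_pos: [461.2, -55.0, 427.2]
tool_rot: [[1.0, 0.001, -0.0], [0.001, -1.0, 0.0], [-0.0, -0.0, -1.0]]
contact_force: [0.2, -0.2, -0.9]
grip_width: 13.5
```

```bash
python3 - <<'E'
from h import *
import pickle
s=r.sense();print(s['time_s'],s['eef_pos'],s['joint_pos'],s['contact_force'],s['grip_width'])
m=r.camera_model('wrist');f=r.grab_frame('wrist');cv2.imwrite('pics/w2.png',f)
E
```

```text
5.6167 [461.17203569 -54.95950997 427.18313041] [ 0.35101493  0.07745881 -0.38739008  2.01270082  0.03333759  1.05749235
 -1.62158688] [ 0.23206627 -0.19245449 -0.85164613] 13.516560044705022
```

View pics/w2.png

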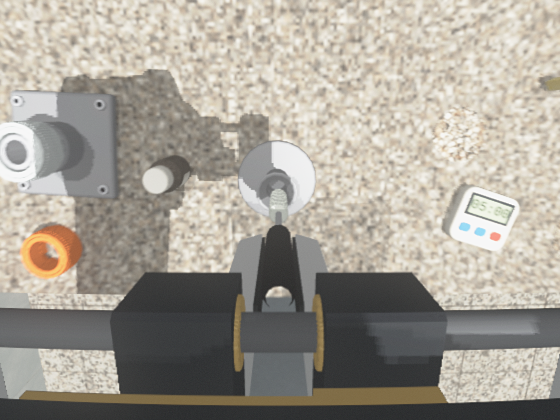

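The brush is held upright in the jaws. The cell's collar shows at left with the mouth at about (16,152), the vial at (158,178) and the stand at (277,178).

```bash
python3 - <<'E'
from h import *
f=cv2.imread('pics/w2.png')
m=r.camera_model('wrist')
print(plane('w',(16,152),87,m), plane('w',(275,190),76,m))
pl=[plane('w',q,14,m) for q in [(117,96),(116,199)]];print(pl)
a=f[80:210,0:130];cv2.imwrite('pics/w2z.png',cv2.resize(a,None,fx=4,fy=4))
E
```

```text
[501.88240949 176.78034548  87.        ] [465.82502307 -51.71366292  76.        ]
[array([552.2818962 , 111.60534944,  14.        ]), array([443.79572715, 122.27420153,  14.        ])]
```

View pics/w2z.png

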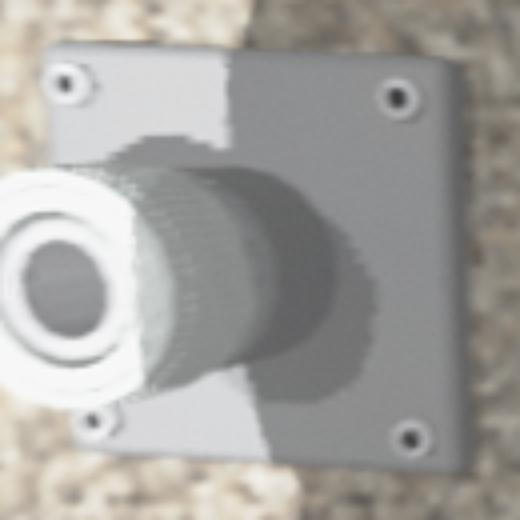

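Call:
{"api": "arm_command", "payload": {"series": [[0, 0, -0.8, 0, 0, 0], [0, -0.3, -0.5, 0, 0, 0], [0.1, -0.8, 0, 0, 0, 0], [0.2, -0.8, 0, 0, 0, 0], [0.2, -0.8, 0, 0, 0, 0]]}}

```text
time_s: 6.08
eef_pos: [473.7, 13.2, 459.1]
tool_rot: [[1.0, -0.0, 0.001], [-0.0, -1.0, -0.0], [0.001, 0.0, -1.0]]
contact_force: [0.2, -0.2, -0.0]
grip_width: 13.4
```

Call:
{"api": "arm_command", "payload": {"series": [[0.15, -0.8, 0, 0, 0, 0], [0.15, -0.8, 0, 0, 0, 0], [0.15, -0.8, 0, 0, 0, 0], [0.15, -0.6, 0, 0, 0, 0], [0.1, -0.4, 0, 0, 0, 0]]}}

```text
time_s: 6.5
eef_pos: [491.3, 99.1, 458.7]
tool_rot: [[1.0, 0.002, 0.0], [0.002, -1.0, 0.0], [0.0, -0.0, -1.0]]
contact_force: [0.7, -0.3, -0.5]
grip_width: 13.5
```

```bash
python3 - <<'E'
from h import *
s=r.sense();print(s['time_s'],s['eef_pos'],s['joint_pos'],s['contact_force'],s['grip_width'])
m=r.camera_model('wrist');f=r.grab_frame('wrist');cv2.imwrite('pics/w3.png',f)
import pickle;pickle.dump((f,m,s),open('w3.pkl','wb'))
E
```

```text
6.5 [491.28140368  99.12443944 458.7147501 ] [ 0.15770476  0.12615601 -0.52475618  1.89498974  0.06914178  1.13776268
 -1.961196  ] [ 0.73814805 -0.33809234 -0.4719569 ] 13.52412644637707
```

View pics/w3.png

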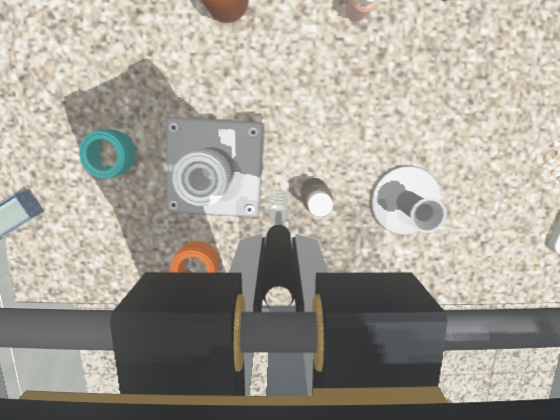

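```bash
python3 - <<'E'
from h import *
import pickle
f,m,s=pickle.load(open('w3.pkl','rb'))
a=f[110:225,155:290];cv2.imwrite('pics/w3z.png',cv2.resize(a,None,fx=5,fy=5))
print(plane('w',(200.5,178.5),87,m),plane('w',(427,213),76,m))
E
```

```text
[501.17911179 173.19987405  87.        ] [465.51844082 -49.45211494  76.        ]
```

View pics/w3z.png

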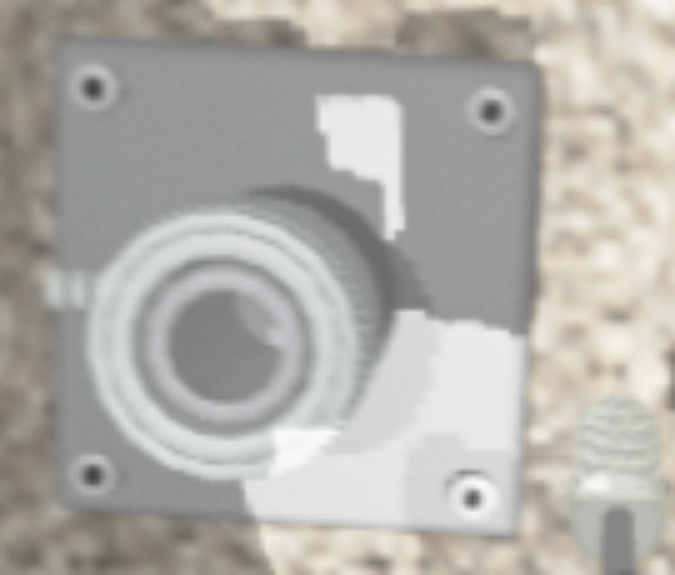

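Call:
{"api": "arm_command", "payload": {"series": [[0.15, -0.8, 0, 0, 0, 0], [0.1, -0.8, 0, 0, 0, 0], [0.05, -0.8, 0, 0, 0, 0], [0, -0.35, 0, 0, 0, 0], [0, 0, 0, 0, 0, 0]]}}

```text
time_s: 6.97
eef_pos: [498.5, 167.4, 458.4]
tool_rot: [[1.0, 0.003, -0.0], [0.003, -1.0, 0.001], [-0.0, -0.001, -1.0]]
contact_force: [-0.2, -0.7, -0.2]
grip_width: 13.5
```

Call:
{"api": "arm_command", "payload": {"series": [[0, 0, 0, 0, 0, 0], [0, 0, 0, 0, 0, 0], [0, 0, 0, 0, 0, 0], [0, 0, 0, 0, 0, 0], [0, 0, 0, 0, 0, 0]]}}

```text
time_s: 7.38
eef_pos: [498.7, 165.6, 458.6]
tool_rot: [[1.0, -0.0, 0.0], [-0.0, -1.0, -0.0], [0.0, 0.0, -1.0]]
contact_force: [0.1, 0.5, -0.3]
grip_width: 13.7
```

```bash
python3 - <<'E'
from h import *
s=r.sense();print(s['time_s'],s['eef_pos'],s['joint_pos'],s['contact_force'],s['grip_width'])
m=r.camera_model('wrist');f=r.grab_frame('wrist')
a=f[110:290,190:370];cv2.imwrite('pics/w4.png',cv2.resize(a,None,fx=3.3,fy=3.3))
f=r.grab_frame('side');a=f[120:300,150:330];cv2.imwrite('pics/s4.png',cv2.resize(a,None,fx=3.3,fy=3.3))
import pickle;pickle.dump((f,m,s),open('w4.pkl','wb'))
e=s['eef_pos'];z=e[2]-334
print(proj('w',(e[0],e[1],z),m),proj('w',(500,172,87),m),'side',proj('side',(e[0],e[1],z)),proj('side',(500,172,87)))
E
```

```text
7.3833 [498.7245493  165.56780894 458.55112914] [ 0.06353569  0.17611191 -0.56787653  1.84507833  0.10366442  1.14950989
 -2.11081148] [ 0.14098569  0.54258885 -0.29563947] 13.71402410171329
[278.54240966 197.39417422] [271.79351192 187.72993796] side [233.80388453 196.43088101] [234.30104157 208.73587848]
```

View pics/w4.png

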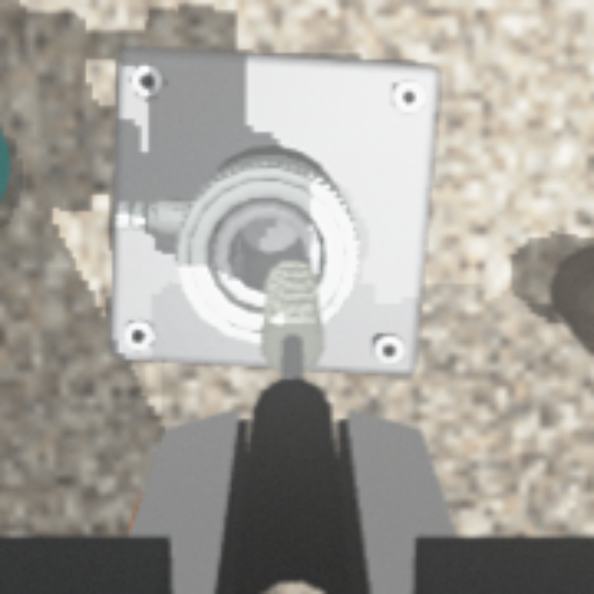

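View pics/s4.png

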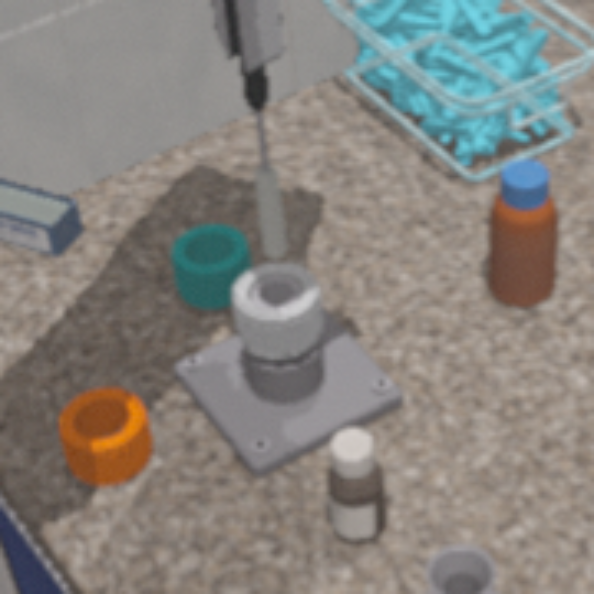

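Call:
{"api": "arm_command", "payload": {"series": [[0.1, -0.27, 0, 0, 0, 0], [0, 0, 0, 0, 0, 0], [0, 0, 0.2, 0, 0, 0], [0, 0, 0.4, 0, 0, 0], [0, 0, 0.6, 0, 0, 0]]}}

```text
time_s: 7.9
eef_pos: [501.2, 173.1, 428.2]
tool_rot: [[1.0, 0.001, 0.001], [0.001, -1.0, 0.0], [0.001, -0.0, -1.0]]
contact_force: [-0.5, -0.5, 0.7]
grip_width: 14.0
```

Call:
{"api": "arm_command", "payload": {"series": [[0, 0, 0.6, 0, 0, 0], [0, 0, 0.5, 0, 0, 0], [0, 0, 0.5, 0, 0, 0], [0, 0, 0.4, 0, 0, 0], [0, 0, 0.3, 0, 0, 0]]}}

```text
time_s: 8.32
eef_pos: [501.0, 172.9, 369.6]
tool_rot: [[1.0, 0.001, -0.001], [0.001, -1.0, -0.0], [-0.001, 0.0, -1.0]]
contact_force: [0.5, 0.4, -0.6]
grip_width: 13.5
```

Call:
{"api": "arm_command", "payload": {"series": [[0, 0, 0.25, 0, 0, 0], [0, 0, 0.2, 0, 0, 0], [0, 0, 0, 0, 0, 0], [0, 0, 0, 0, 0, 0], [0, 0, 0, 0, 0, 0]]}}

```text
time_s: 8.73
eef_pos: [501.3, 173.1, 360.2]
tool_rot: [[1.0, 0.001, 0.001], [0.001, -1.0, 0.0], [0.001, -0.0, -1.0]]
contact_force: [0.8, -0.4, 0.4]
grip_width: 13.4
```

Call:
{"api": "arm_command", "payload": {"series": [[0, 0, 0.15, 0, 0, 0], [0, 0, 0.08, 0, 0, 0], [0, 0, 0, 0, 0, 0], [0, 0, 0, 0, 0, 0], [0, 0, 0, 0, 0, 0]]}}

```text
time_s: 9.15
eef_pos: [501.1, 173.0, 353.9]
tool_rot: [[1.0, 0.001, -0.0], [0.001, -1.0, 0.0], [-0.0, -0.0, -1.0]]
contact_force: [0.2, 0.2, -0.9]
grip_width: 13.7
```

```bash
python3 - <<'E'
from h import *
f=r.grab_frame('side');a=f[120:300,150:330];cv2.imwrite('pics/s5.png',cv2.resize(a,None,fx=3.3,fy=3.3))
print(r.sense()['contact_force'],r.sense()['eef_pos'])
E
```

```text
[ 0.71135641 -0.30231108  0.03050359] [501.1406186  172.94087922 353.94810726]
```

View pics/s5.png

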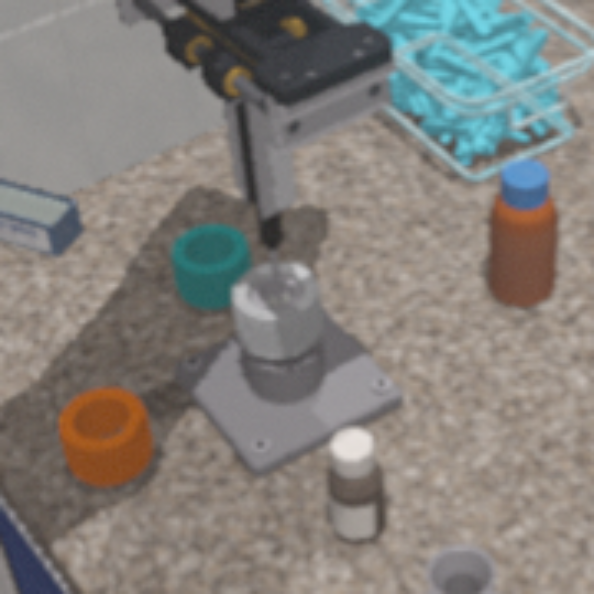

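The brush head has gone out of sight inside the barrel. The handle's lower end is at about (271,245), just above the mouth, and there's no side load.

Call:
{"api": "arm_command", "payload": {"series": [[0, 0, -0.5, 0, 0, 0], [0, 0, -0.6, 0, 0, 0], [0, 0, -0.6, 0, 0, 0], [0, 0, -0.3, 0, 0, 0], [0, 0, 0, 0, 0, 0]]}}

```text
time_s: 9.62
eef_pos: [501.5, 173.2, 406.1]
tool_rot: [[1.0, 0.001, 0.003], [0.001, -1.0, 0.001], [0.003, -0.001, -1.0]]
contact_force: [0.8, -0.7, -0.7]
grip_width: 13.5
```

Call:
{"api": "arm_command", "payload": {"series": [[0, 0, 0, 0, 0, 0], [0, 0, 0.4, 0, 0, 0], [0, 0, 0.6, 0, 0, 0], [0, 0, 0.5, 0, 0, 0], [0, 0, 0.35, 0, 0, 0]]}}

```text
time_s: 10.03
eef_pos: [500.7, 172.7, 355.2]
tool_rot: [[1.0, 0.001, -0.002], [0.001, -1.0, -0.001], [-0.002, 0.001, -1.0]]
contact_force: [-0.2, 0.0, 0.5]
grip_width: 13.4
```

Call:
{"api": "arm_command", "payload": {"series": [[0, 0, 0.14, 0, 0, 0], [0, 0, 0, 0, 0, 0], [0, 0, 0, 0, 0, 0], [0, 0, 0, 0, 0, 0], [0, 0, 0, 0, 0, 0]]}}

```text
time_s: 10.45
eef_pos: [501.1, 173.0, 353.8]
tool_rot: [[1.0, 0.001, -0.001], [0.001, -1.0, 0.0], [-0.001, -0.0, -1.0]]
contact_force: [-0.2, 0.5, -1.1]
grip_width: 13.4
```

Call:
{"api": "arm_command", "payload": {"series": [[0, 0, -0.5, 0, 0, 0], [0, 0, -0.8, 0, 0, 0], [0, 0, -0.9, 0, 0, 0], [0, 0, -0.9, 0, 0, 0], [0, 0, -0.9, 0, 0, 0]]}}

```text
time_s: 10.87
eef_pos: [500.9, 173.0, 456.2]
tool_rot: [[1.0, 0.001, 0.0], [0.001, -1.0, 0.0], [0.0, -0.0, -1.0]]
contact_force: [-0.3, 0.1, -0.2]
grip_width: 13.4
```

Call:
{"api": "arm_command", "payload": {"series": [[0, 0.3, -0.3, 0, 0, 0], [-0.15, 0.9, 0, 0, 0, 0], [-0.15, 0.9, 0, 0, 0, 0], [-0.15, 0.9, 0, 0, 0, 0], [-0.15, 0.9, 0, 0, 0, 0]]}}

```text
time_s: 11.28
eef_pos: [485.7, 74.1, 461.9]
tool_rot: [[1.0, 0.001, 0.0], [0.001, -1.0, 0.0], [0.0, -0.0, -1.0]]
contact_force: [-0.7, -0.6, -1.0]
grip_width: 13.4
```

Call:
{"api": "arm_command", "payload": {"series": [[-0.2, 0.9, 0, 0, 0, 0], [-0.2, 0.9, 0, 0, 0, 0], [-0.2, 0.9, 0, 0, 0, 0], [-0.15, 0.9, 0, 0, 0, 0], [-0.1, 0.5, 0, 0, 0, 0]]}}

```text
time_s: 11.7
eef_pos: [464.2, -29.7, 461.9]
tool_rot: [[1.0, -0.001, -0.0], [-0.001, -1.0, -0.0], [-0.0, 0.0, -1.0]]
contact_force: [0.8, 0.1, 0.4]
grip_width: 13.7
```

Call:
{"api": "arm_command", "payload": {"series": [[0, 0, 0, 0, 0, 0], [0, 0, 0, 0, 0, 0], [0, 0, 0, 0, 0, 0], [0, 0, 0, 0, 0, 0], [0, 0, 0, 0, 0, 0]]}}

```text
time_s: 12.12
eef_pos: [465.1, -26.3, 461.7]
tool_rot: [[1.0, 0.002, -0.0], [0.002, -1.0, 0.0], [-0.0, -0.0, -1.0]]
contact_force: [0.1, -0.5, -0.8]
grip_width: 13.7
```

Call:
{"api": "arm_command", "payload": {"series": [[-0.1, 0.6, 0, 0, 0, 0], [-0.05, 0.55, 0, 0, 0, 0], [0, 0, 0, 0, 0, 0], [0, 0, 0, 0, 0, 0], [0, 0, 0, 0, 0, 0]]}}

```text
time_s: 12.53
eef_pos: [461.5, -55.0, 461.7]
tool_rot: [[1.0, 0.002, -0.0], [0.002, -1.0, 0.0], [-0.0, -0.0, -1.0]]
contact_force: [-0.1, 1.2, -0.8]
grip_width: 13.8
```

```bash
python3 - <<'E'
from h import *
s=r.sense();print(s['time_s'],s['eef_pos'])
m=r.camera_model('wrist');f=r.grab_frame('wrist');a=f[110:290,190:370];cv2.imwrite('pics/w6.png',cv2.resize(a,None,fx=3.3,fy=3.3))
E
```

```text
12.5333 [461.4517305  -55.002468   461.67663167]
```

View pics/w6.png

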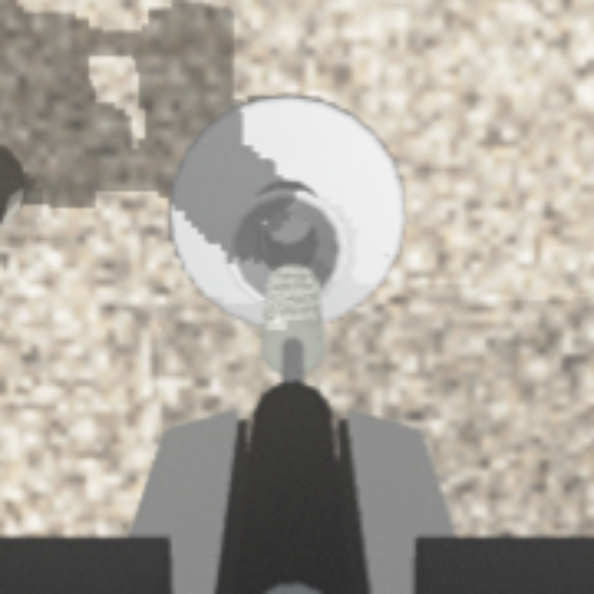

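The tip at (292,285) is aligned with the stand mouth at (288,250), and the brush hangs straight. I'll lower it 114 mm.

Call:
{"api": "arm_command", "payload": {"series": [[0, 0, 0.5, 0, 0, 0], [0, 0, 0.8, 0, 0, 0], [0, 0, 0.8, 0, 0, 0], [0, 0, 0.8, 0, 0, 0], [0, 0, 0.7, 0, 0, 0]]}}

```text
time_s: 13.0
eef_pos: [461.3, -54.9, 370.7]
tool_rot: [[1.0, 0.002, -0.0], [0.002, -1.0, 0.0], [-0.0, -0.0, -1.0]]
contact_force: [0.6, 0.7, -0.3]
grip_width: 13.5
```

Call:
{"api": "arm_command", "payload": {"series": [[0, 0, 0.5, 0, 0, 0], [0, 0, 0.3, 0, 0, 0], [0, 0, 0.1, 0, 0, 0], [0, 0, 0, 0, 0, 0], [0, 0, 0, 0, 0, 0]]}}

```text
time_s: 13.42
eef_pos: [461.6, -55.4, 349.7]
tool_rot: [[1.0, 0.001, 0.0], [0.001, -1.0, 0.0], [0.0, -0.0, -1.0]]
contact_force: [-0.4, 3.1, -3.0]
grip_width: 13.5
```

Call:
{"api": "arm_command", "payload": {"series": [[0, 0, 0.1, 0, 0, 0], [0, 0, 0, 0, 0, 0], [0, 0, 0, 0, 0, 0], [0, 0, 0, 0, 0, 0], [0, 0, 0, 0, 0, 0]]}}

```text
time_s: 13.83
eef_pos: [461.6, -55.7, 347.1]
tool_rot: [[1.0, 0.001, 0.001], [0.001, -1.0, 0.0], [0.001, -0.0, -1.0]]
contact_force: [2.3, 4.0, 2.1]
grip_width: 13.5
```

Call:
{"api": "arm_command", "payload": {"series": [[0, 0, 0, 0, 0, 0], [0, 0, 0, 0, 0, 0], [0, 0, 0, 0, 0, 0], [0, 0, 0, 0, 0, 0], [0, 0, 0, 0, 0, 0]], "hand": -1}}

```text
time_s: 14.25
eef_pos: [461.2, -56.0, 346.6]
tool_rot: [[1.0, 0.001, -0.0], [0.001, -1.0, -0.0], [-0.0, 0.0, -1.0]]
contact_force: [-0.1, -0.2, 0.1]
grip_width: 43.2
```

Call:
{"api": "arm_command", "payload": {"series": [[0, 0, 0, 0, 0, 0], [0, 0, 0, 0, 0, 0], [0, 0, 0, 0, 0, 0], [0, 0, 0, 0, 0, 0], [0, 0, 0, 0, 0, 0]]}}

```text
time_s: 14.67
eef_pos: [461.3, -55.8, 346.7]
tool_rot: [[1.0, 0.001, 0.0], [0.001, -1.0, 0.0], [0.0, -0.0, -1.0]]
contact_force: [0.8, -1.1, 0.0]
grip_width: 76.9
```

Call:
{"api": "arm_command", "payload": {"series": [[0, 0, -0.4, 0, 0, 0], [0, 0, -0.8, 0, 0, 0], [0, 0, -0.8, 0, 0, 0], [0, 0, -0.8, 0, 0, 0], [0, 0, -0.8, 0, 0, 0]]}}

```text
time_s: 15.08
eef_pos: [461.2, -55.7, 438.5]
tool_rot: [[1.0, 0.001, 0.0], [0.001, -1.0, 0.0], [0.0, -0.0, -1.0]]
contact_force: [0.2, 0.4, -0.1]
grip_width: 94.0
```

```bash
python3 - <<'E'
from h import *
s=r.sense();print(s['time_s'],s['eef_pos'])
m=r.camera_model('wrist');f=r.grab_frame('wrist');cv2.imwrite('pics/w7.png',f)
f=r.grab_frame('side');a=f[190:340,190:330];cv2.imwrite('pics/s7.png',cv2.resize(a,None,fx=4,fy=4))
E
```

```text
15.0833 [461.15715725 -55.69550329 438.46220522]
```

View pics/w7.png

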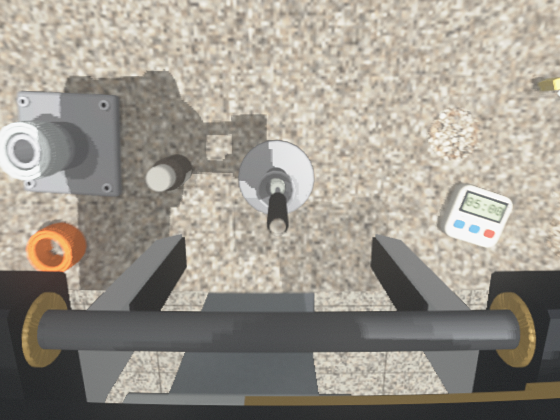

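View pics/s7.png

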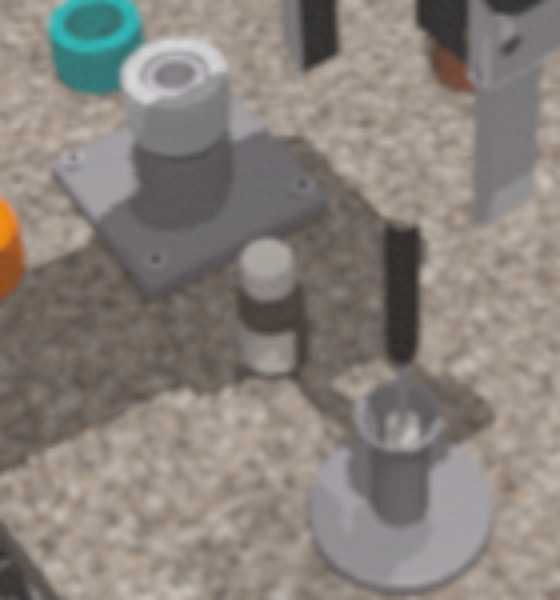

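The brush stands in its stand again: handle top is at (402,228) in the zoomed side view, the same height as before. Now for the collar.

Call:
{"api": "arm_command", "payload": {"series": [[0.15, -0.6, 0, 0, 0, 0], [0.15, -0.9, 0, 0, 0, 0], [0.15, -0.9, 0, 0, 0, 0], [0.15, -0.9, 0, 0, 0, 0], [0.15, -0.9, 0, 0, 0, 0]]}}

```text
time_s: 15.6
eef_pos: [479.9, 50.2, 436.8]
tool_rot: [[1.0, 0.001, -0.0], [0.001, -1.0, 0.0], [-0.0, -0.0, -1.0]]
contact_force: [-0.0, -0.4, 0.5]
grip_width: 94.1
```

Call:
{"api": "arm_command", "payload": {"series": [[0.15, -0.9, 0, 0, 0, 0], [0.15, -0.9, 0, 0, 0, 0], [0.15, -0.9, 0, 0, 0, 0], [0.15, -0.9, 0, 0, 0, 0], [0.15, -0.6, 0, 0, 0, 0]]}}

```text
time_s: 16.02
eef_pos: [498.4, 156.3, 436.8]
tool_rot: [[1.0, 0.002, -0.0], [0.002, -1.0, 0.001], [-0.0, -0.001, -1.0]]
contact_force: [0.2, 0.3, -0.3]
grip_width: 94.2
```

Call:
{"api": "arm_command", "payload": {"series": [[0, -0.3, 0, 0, 0, 0], [0, 0, 0, 0, 0, 0], [0, 0, 0, 0, 0, 0], [0, 0, 0, 0, 0, 0], [0, 0, 0, 0, 0, 0]]}}

```text
time_s: 16.43
eef_pos: [498.7, 160.6, 436.7]
tool_rot: [[1.0, -0.001, 0.0], [-0.001, -1.0, -0.0], [0.0, 0.0, -1.0]]
contact_force: [-0.5, -0.5, 0.8]
grip_width: 94.1
```

```bash
python3 - <<'E'
from h import *
s=r.sense();print(s['time_s'],s['eef_pos'],s['joint_pos'][6])
m=r.camera_model('wrist');f=r.grab_frame('wrist');cv2.imwrite('pics/w8.png',f)
import pickle;pickle.dump((f,m,s),open('w8.pkl','wb'))
print(proj('w',(501,173,87),m))
E
```

```text
16.4333 [498.66135798 160.59559715 436.73876556] -2.1138320931279497
[264.53057031 191.0438375 ]
```

View pics/w8.png

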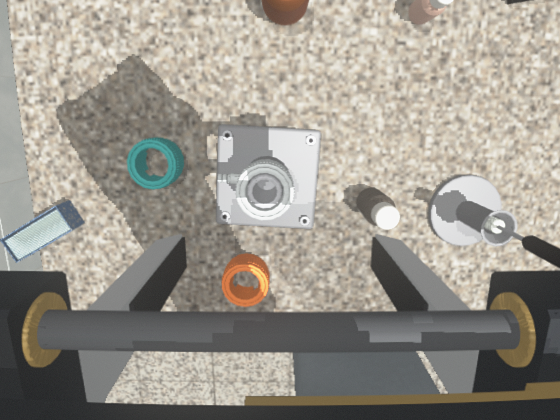

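```bash
python3 - <<'E'
from h import *
print(plane('top',(219.5,309),30),plane('top',(177,242),30))
E
```

```text
[384.60922314 196.39915088  30.        ] [517.9249167  289.10674891  30.        ]
```

Call:
{"api": "arm_command", "payload": {"series": [[0.1, -0.5, 0, 0, 0, 0], [0, 0, 0.4, 0, 0, 0], [0, 0, 0.8, 0, 0, 0], [0, 0, 0.9, 0, 0, 0], [0, 0, 0.9, 0, 0, 0]]}}

```text
time_s: 16.9
eef_pos: [500.9, 173.4, 360.4]
tool_rot: [[1.0, 0.0, 0.0], [0.0, -1.0, -0.0], [0.0, 0.0, -1.0]]
contact_force: [1.2, -0.0, 0.0]
grip_width: 93.9
```

Call:
{"api": "arm_command", "payload": {"series": [[0, 0, 0.9, 0, 0, 0], [0, 0, 0.9, 0, 0, 0], [0, 0, 0.9, 0, 0, 0], [0, 0, 0.8, 0, 0, 0], [0, 0, 0.4, 0, 0, 0]]}}

```text
time_s: 17.32
eef_pos: [500.3, 173.2, 261.4]
tool_rot: [[1.0, 0.001, -0.003], [0.001, -1.0, -0.001], [-0.003, 0.001, -1.0]]
contact_force: [-0.3, -1.7, 0.4]
grip_width: 94.2
```

Call:
{"api": "arm_command", "payload": {"series": [[0, 0, 0.2, 0, 0, 0], [0, 0, 0, 0, 0, 0], [0, 0, 0, 0, 0, 0], [0, 0, 0, 0, 0, 0], [0, 0, 0, 0, 0, 0]]}}

```text
time_s: 17.73
eef_pos: [501.5, 174.3, 260.2]
tool_rot: [[1.0, 0.001, 0.002], [0.001, -1.0, 0.0], [0.002, -0.0, -1.0]]
contact_force: [0.1, 0.4, -0.8]
grip_width: 94.0
```

Call:
{"api": "arm_command", "payload": {"series": [[0, 0.04, 0.16, 0, 0, 0], [0, 0, 0, 0, 0, 0], [0, 0, 0, 0, 0, 0], [0, 0, 0, 0, 0, 0], [0, 0, 0, 0, 0, 0]], "hand": 1}}

```text
time_s: 18.15
eef_pos: [501.2, 173.3, 255.3]
tool_rot: [[1.0, 0.001, 0.0], [0.001, -1.0, 0.0], [0.0, -0.0, -1.0]]
contact_force: [0.1, -0.6, -0.4]
grip_width: 64.2
```

Call:
{"api": "arm_command", "payload": {"series": [[0, 0, 0, 0, 0, 0], [0, 0, 0, 0, 0, 0], [0, 0, 0, 0, 0, 0], [0, 0, 0, 0, 0, 0], [0, 0, 0, 0, 0, 0]]}}

```text
time_s: 18.57
eef_pos: [501.2, 173.3, 255.2]
tool_rot: [[1.0, 0.001, 0.0], [0.001, -1.0, 0.0], [0.0, -0.0, -1.0]]
contact_force: [-0.7, -0.7, 1.3]
grip_width: 50.9
```

Call:
{"api": "arm_command", "payload": {"series": [[0, 0, 0.04, 0, 0, 0], [0, 0, 0, 0, 0, 0], [0, 0, 0, 0, 0, 0], [0, 0, 0, 0, 0, 0], [0, 0, 0, 0, 0, 0]]}}

```text
time_s: 18.98
eef_pos: [501.2, 173.4, 255.0]
tool_rot: [[1.0, 0.001, 0.001], [0.001, -1.0, -0.0], [0.001, 0.0, -1.0]]
contact_force: [-4.8, -2.7, 18.2]
grip_width: 51.1
```

Call:
{"api": "arm_command", "payload": {"series": [[0, 0, 0.04, 0, 0, 0], [0, 0, 0, 0, 0, 0], [0, 0, 0, 0, 0, 0], [0, 0, 0, 0, 0, 0], [0, 0, 0, 0, 0, 0]]}}

```text
time_s: 19.4
eef_pos: [501.3, 173.4, 254.8]
tool_rot: [[1.0, 0.0, 0.001], [0.0, -1.0, -0.001], [0.001, 0.001, -1.0]]
contact_force: [-9.3, -5.2, 32.8]
grip_width: 51.0
```

Call:
{"api": "arm_command", "payload": {"series": [[0, 0, -0.06, 0, 0, 0], [0, 0, 0, 0, 0, 0], [0, 0, 0, 0, 0, 0], [0, 0, 0, 0, 0, -0.3], [0, 0, 0, 0, 0, -0.3]]}}

```text
time_s: 19.82
eef_pos: [501.4, 173.4, 255.0]
tool_rot: [[0.998, 0.062, 0.001], [0.062, -0.998, 0.0], [0.001, -0.0, -1.0]]
contact_force: [-0.4, 0.2, 9.3]
grip_width: 51.3
```

Call:
{"api": "arm_command", "payload": {"series": [[0, 0, 0, 0, 0, -0.5], [0, 0, 0, 0, 0, -0.5], [0, 0, 0, 0, 0, -0.5], [0, 0, 0, 0, 0, -0.5], [0, 0, 0, 0, 0, 0]]}}

```text
time_s: 20.23
eef_pos: [501.5, 173.5, 255.1]
tool_rot: [[0.965, 0.261, 0.001], [0.261, -0.965, 0.001], [0.001, -0.0, -1.0]]
contact_force: [0.4, -0.5, 9.8]
grip_width: 51.0
```

Call:
{"api": "arm_command", "payload": {"series": [[0, 0, 0, 0, 0, -0.4], [0, 0, 0, 0, 0, -0.4], [0, 0, 0, 0, 0, -0.4], [0, 0, 0, 0, 0, 0], [0, 0, 0, 0, 0, 0]]}}

```text
time_s: 20.65
eef_pos: [501.5, 173.6, 255.1]
tool_rot: [[0.928, 0.372, 0.001], [0.372, -0.928, 0.001], [0.001, -0.0, -1.0]]
contact_force: [-0.4, 1.3, 8.5]
grip_width: 50.8
```

```bash
python3 - <<'E'
from h import *
s=r.sense();print(s['wrist_torque'],s['contact_force'],s['joint_pos'])
E
```

```text
[-0.00260062  0.09350967 -0.01086217] [-0.41994801  1.25115463  8.4762922 ] [ 0.03600915  0.44688726 -0.59741646  2.02603876  0.3566421   0.76941925
 -1.96513784]
```

Call:
{"api": "arm_command", "payload": {"series": [[0, 0, 0, 0, 0, -0.4], [0, 0, 0, 0, 0, -0.4], [0, 0, 0, 0, 0, -0.4], [0, 0, 0, 0, 0, 0], [0, 0, 0, 0, 0, 0]]}}

```text
time_s: 21.07
eef_pos: [501.5, 173.5, 255.1]
tool_rot: [[0.877, 0.48, 0.001], [0.48, -0.877, 0.001], [0.001, -0.0, -1.0]]
contact_force: [-0.1, -0.4, 8.4]
grip_width: 51.3
```

Call:
{"api": "arm_command", "payload": {"series": [[0, 0, 0, 0, 0, -0.4], [0, 0, 0, 0, 0, -0.4], [0, 0, 0, 0, 0, -0.4], [0, 0, 0, 0, 0, 0], [0, 0, 0, 0, 0, 0]]}}

```text
time_s: 21.48
eef_pos: [501.5, 173.5, 255.0]
tool_rot: [[0.813, 0.582, 0.001], [0.582, -0.813, 0.001], [0.001, -0.0, -1.0]]
contact_force: [0.5, -0.0, 8.1]
grip_width: 51.3
```

Call:
{"api": "arm_command", "payload": {"series": [[0, 0, 0, 0, 0, -0.4], [0, 0, 0, 0, 0, -0.4], [0, 0, 0, 0, 0, -0.4], [0, 0, 0, 0, 0, 0], [0, 0, 0, 0, 0, 0]]}}

```text
time_s: 21.9
eef_pos: [501.4, 173.5, 254.8]
tool_rot: [[0.739, 0.674, 0.0], [0.674, -0.739, 0.001], [0.001, -0.0, -1.0]]
contact_force: [1.8, 1.6, 3.4]
grip_width: 51.0
```

Call:
{"api": "arm_command", "payload": {"series": [[0, 0, 0, 0, 0, -0.4], [0, 0, 0, 0, 0, -0.4], [0, 0, 0, 0, 0, -0.4], [0, 0, 0, 0, 0, 0], [0, 0, 0, 0, 0, 0]]}}

```text
time_s: 22.32
eef_pos: [501.0, 173.3, 254.5]
tool_rot: [[0.653, 0.757, -0.001], [0.757, -0.653, 0.0], [-0.0, -0.001, -1.0]]
contact_force: [-0.3, 2.8, -1.4]
grip_width: 51.3
```

The axial force fell from 8 N to about 0, so it has probably reached the keyways. I'll push down in small steps.

Call:
{"api": "arm_command", "payload": {"series": [[0, 0, 0.04, 0, 0, 0], [0, 0, 0.04, 0, 0, 0], [0, 0, 0, 0, 0, 0], [0, 0, 0, 0, 0, 0], [0, 0, 0, 0, 0, 0]]}}

```text
time_s: 22.73
eef_pos: [501.0, 173.3, 252.6]
tool_rot: [[0.652, 0.758, -0.0], [0.758, -0.652, 0.0], [-0.0, -0.0, -1.0]]
contact_force: [-1.2, 4.5, -3.6]
grip_width: 50.7
```

Call:
{"api": "arm_command", "payload": {"series": [[0, 0, 0.04, 0, 0, 0], [0, 0, 0.04, 0, 0, 0], [0, 0, 0.04, 0, 0, 0], [0, 0, 0, 0, 0, 0], [0, 0, 0, 0, 0, 0]]}}

```text
time_s: 23.15
eef_pos: [501.1, 173.3, 249.6]
tool_rot: [[0.652, 0.758, -0.0], [0.758, -0.652, 0.0], [0.0, -0.0, -1.0]]
contact_force: [-2.6, 4.7, -1.7]
grip_width: 50.8
```

```bash
python3 - <<'E'
from h import *
s=r.sense();print(s['wrist_torque'],s['contact_force'],s['eef_pos'])
E
```

```text
[ 1.10172913  0.42152736 -0.00809644] [-2.63479479  4.7250568  -1.70212479] [501.1019855  173.3251145  249.64391741]
```

Call:
{"api": "arm_command", "payload": {"series": [[0, 0, 0.04, 0, 0, 0], [0, 0, 0.04, 0, 0, 0], [0, 0, 0, 0, 0, 0], [0, 0, 0, 0, 0, 0], [0, 0, 0, 0, 0, 0]]}}

```text
time_s: 23.57
eef_pos: [501.1, 173.4, 247.8]
tool_rot: [[0.652, 0.758, 0.0], [0.758, -0.652, 0.0], [0.0, -0.0, -1.0]]
contact_force: [-3.2, 4.9, 1.9]
grip_width: 51.1
```

Call:
{"api": "arm_command", "payload": {"series": [[0, 0, 0.04, 0, 0, 0], [0, 0, 0.04, 0, 0, 0], [0, 0, 0, 0, 0, 0], [0, 0, 0, 0, 0, 0], [0, 0, 0, 0, 0, 0]]}}

```text
time_s: 23.98
eef_pos: [501.1, 173.4, 245.9]
tool_rot: [[0.652, 0.758, 0.0], [0.758, -0.652, 0.0], [0.0, 0.0, -1.0]]
contact_force: [-3.8, 4.1, 5.5]
grip_width: 51.4
```

Call:
{"api": "arm_command", "payload": {"series": [[0, 0, 0.04, 0, 0, 0], [0, 0, 0, 0, 0, 0], [0, 0, 0, 0, 0, 0], [0, 0, 0, 0, 0, 0], [0, 0, 0, 0, 0, 0]]}}

```text
time_s: 24.4
eef_pos: [501.1, 173.4, 245.2]
tool_rot: [[0.652, 0.758, 0.0], [0.758, -0.652, -0.0], [0.0, 0.0, -1.0]]
contact_force: [-5.8, 3.5, 11.3]
grip_width: 51.0
```

Call:
{"api": "arm_command", "payload": {"series": [[0, 0, 0.02, 0, 0, 0], [0, 0, 0, 0, 0, 0], [0, 0, 0, 0, 0, 0], [0, 0, 0, 0, 0, 0], [0, 0, 0, 0, 0, 0]]}}

```text
time_s: 24.82
eef_pos: [501.1, 173.5, 245.1]
tool_rot: [[0.652, 0.758, 0.001], [0.758, -0.652, -0.0], [0.0, 0.001, -1.0]]
contact_force: [-9.4, 0.7, 22.1]
grip_width: 51.2
```

It has reached a hard stop 10 mm below the start height. I'll ease the push a little, then check.

Call:
{"api": "arm_command", "payload": {"series": [[0, 0, -0.012, 0, 0, 0], [0, 0, 0, 0, 0, 0], [0, 0, 0, 0, 0, 0], [0, 0, 0, 0, 0, 0], [0, 0, 0, 0, 0, 0]]}}

```text
time_s: 25.23
eef_pos: [501.1, 173.5, 245.1]
tool_rot: [[0.652, 0.758, 0.0], [0.758, -0.652, -0.0], [0.0, 0.0, -1.0]]
contact_force: [-8.5, 1.6, 15.5]
grip_width: 51.6
```

```bash
python3 - <<'E'
from h import *
f=r.grab_frame('side');a=f[160:340,170:330];cv2.imwrite('pics/s9.png',cv2.resize(a,None,fx=3.3,fy=3.3))
f=r.grab_frame('top');a=f[130:305,190:380];cv2.imwrite('pics/t9.png',cv2.resize(a,None,fx=3.3,fy=3.3))
s=r.sense();print(s['contact_force'],s['eef_pos'],s['grip_width'],abs(s['dq']).max())
E
```

```text
[-6.74618513  2.40572361 15.23536327] [501.08869677 173.47471149 245.13286677] 51.4075524789538 0.001715349987456156
```

View pics/s9.png

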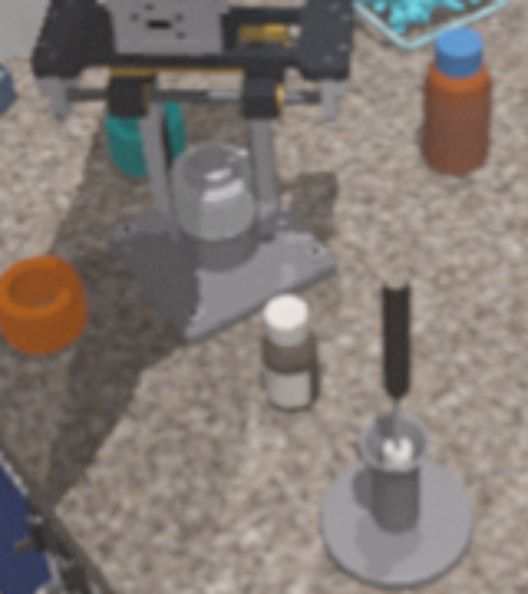

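View pics/t9.png

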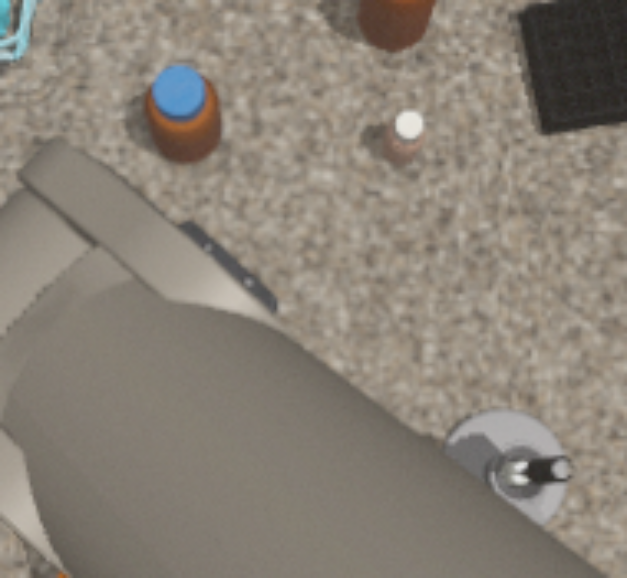

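In the side view the barrel now stands out above the collar (about (213,165)), and the collar's underside is on the pedestal between the fingers. The brush is upright in its stand and the bottles haven't moved, so I'm handing in.

```bash
python3 - <<'E'
from h import *
print(r.finish_job())
s=r.sense();print(s['contact_force'],s['eef_pos'],s['grip_width'])
E
```

```text
the job is handed in; nothing more can be done
None
the job is handed in; nothing more can be done
```

The job is done and handed in at about 25 s of the 64 s allowed; the hand-in reports no verdict.

- **Brush:** I took it from its stand and pushed it to the barrel floor twice. Both times the tip was about 0–1 mm from the bottom by the arm's pose. In between I drew it up about 50 mm, then set it back in the stand and let go. The last pictures show it upright at its starting height.
- **Collar:** I gripped it and turned it under a push of 8–10 N, a bit more than the suggested 5 N. While I was first finding contact, the push briefly reached 33 N. At about 0.75–0.85 rad the force fell to zero and the collar dropped. I then pushed it down to a hard stop 10 mm below where it started, which is fully home.
- **Last checks:** The fingers still grip the collar (opening 51 mm), pushing about 15 N and at rest. The barrel stands out above it in the side view. A side force of about 7 N remained. Centring and level were checked only from the arm's pose. In the last pictures the bottles and vials stand where they were.

None of these checks failed or disagreed. Some early wrist views put the cell and stand up to 6 mm off, when seen near the picture's edge, so I used the closer views.

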